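# Start up the bench from its switch pods

## Task

Start up the bench: with a fingertip, gently push down the latching black key on three of the switch pods, each all the way until it stays in, in this order: the round key (mains), then the square key (extraction fan), then the long bar key (lamp). Do not push the cross-shaped key (alarm test). Only press: do not pick up, tip or push aside the pods or anything else on the bench.

Things in the scene. Friction and masses are not known exactly. Their poses are not given: they have to be found in the camera images.
- pod_round: loose grey switch pod with white top plate, 84 (its x) x 72 (its y) x 40 high, roughly 0.4 to 0.9 kg, on rubber feet; carries the key shaped as a round disc, 44 across (mm), black. Origin: centre of its underside; z up
- top_round (a point): centre of the flat top face of the round key, in the middle of the pod; 55 mm above the worktop when the key is out, 47 mm when it is latched fully down and let go (the housing's top is at 40 mm)
- key_round (a joint): travel of the round key: 0 = out (start), 0.008 m = fully down. Moves straight down under about 4 N, has no return spring and stays where it is left, with a stop at the bottom. Its cap is cushioned: it gives a further 0.4 mm per newton (1.6 mm at 4 N, at most 6 mm), not counted in this joint, and comes back when let go
- pod_square: loose grey switch pod with white top plate, 84 (its x) x 72 (its y) x 40 high, roughly 0.4 to 0.9 kg, on rubber feet; carries the key shaped as a square, 40 x 40 (mm), black. Origin: centre of its underside; z up
- top_square (a point): centre of the flat top face of the square key, in the middle of the pod; 55 mm above the worktop when the key is out, 47 mm when it is latched fully down and let go (the housing's top is at 40 mm)
- key_square (a joint): travel of the square key: 0 = out (start), 0.008 m = fully down. Moves straight down under about 4 N, has no return spring and stays where it is left, with a stop at the bottom. Its cap is cushioned: it gives a further 0.4 mm per newton (1.6 mm at 4 N, at most 6 mm), not counted in this joint, and comes back when let go
- pod_bar: loose grey switch pod with white top plate, 84 (its x) x 72 (its y) x 40 high, roughly 0.4 to 0.9 kg, on rubber feet; carries the key shaped as a long bar, 18 x 56, long side along the pod's y (mm), black. Origin: centre of its underside; z up
- top_bar (a point): centre of the flat top face of the bar key, in the middle of the pod; 55 mm above the worktop when the key is out, 47 mm when it is latched fully down and let go (the housing's top is at 40 mm)
- key_bar (a joint): travel of the bar key: 0 = out (start), 0.008 m = fully down. Moves straight down under about 4 N, has no return spring and stays where it is left, with a stop at the bottom. Its cap is cushioned: it gives a further 0.4 mm per newton (1.6 mm at 4 N, at most 6 mm), not counted in this joint, and comes back when let go
- pod_cross: loose grey switch pod with white top plate, 84 (its x) x 72 (its y) x 40 high, roughly 0.4 to 0.9 kg, on rubber feet; carries the key shaped as a plus-shaped cross, 52 over each arm, arms 13 wide (mm), black. Origin: centre of its underside; z up
- top_cross (a point): centre of the flat top face of the cross key, in the middle of the pod; 55 mm above the worktop when the key is out, 47 mm when it is latched fully down and let go (the housing's top is at 40 mm)
- key_cross (a joint): travel of the cross key: 0 = out (start), 0.008 m = fully down. Moves straight down under about 4 N, has no return spring and stays where it is left, with a stop at the bottom. Its cap is cushioned: it gives a further 0.4 mm per newton (1.6 mm at 4 N, at most 6 mm), not counted in this joint, and comes back when let go
- tape: bystander, loose: roll of white tape lying flat, 66 across, 19 high (mm); origin: centre of its underside
- beaker: bystander, loose: clear empty beaker, 55 across, 66 high (mm); origin: centre of its underside
- marker: bystander, loose: marker pen with black cap, lying, 137 x 11 x 11 (mm); origin: centre of its underside
- cold_block: bystander, loose: blue cooling block, 62 x 96 x 34 high (mm); origin: centre of its underside
- strip_rack: bystander, loose: white finned rack, 72 x 92 x 42 high (mm); origin: centre of its underside
There are look-alikes about, which are no part of the job. Leave any purple look-alike of the pod_cross alone.

How it is judged:
By the outcome, as a careful person would: the job done as asked, in the order asked, and still so for the second after the job is handed in, with the robot touching nothing.
It also fails if it takes over 45 s, if anything falls off the work surface, if the arm or the gripper's body presses on something with over 40 N, if the wrist force passes 120 N, or if a joint passes its speed limit or range.

## Robot

A 6-joint arm with a two-finger parallel gripper is mounted at the origin on a cart in front of the work surface, level with it; the furniture and walls round the work are solid. World frame = base frame: x ahead of the robot, y to its left, z up, the work surface at z = 0. Lengths are in mm, angles in rad, forces in N, time in s.
With the tool pointing down it reaches from about 375 to 900 mm from the base axis. Payload 3.1 kg.
Tool frame: the origin (TCP) lies midway between the tips of the shut fingers; the grasp point (between the pads) lies 19 mm behind it; z points along the fingers, y is the line along which they close (so a half turn about z gives the same grasp; the last joint's range is limited). The gripper opens to 85 mm and grips with 20 to 120 N. Pads are 22 mm wide; open, the fingers measure 114 mm over their backs; the gripper's body (76 mm by 85 mm) begins 54 mm behind the grasp point. The pads swing forward as they close: fully open they stand 13 mm farther back than shut.
Start: joints at [0.951, 0.527, 1.433, -0, 1.181, -0.178], TCP at [267.188, 564.985, 231.31] pointing down, gripper open.
Joint ranges: [-3.08, 3.08], [-0.75, 2.2], [0.22, 2.44], [-1.43, 4.57], [0, 2.65], [-2.85, 2.85]. Speed limits (rad/s): [2.79, 2.79, 3.14, 3.14, 3.14, 3.14].

## Interface

Orientations are given as a 3x3 rotation matrix whose columns are the frame's x, y, z axes.
In Python, from cell import env gives the robot as it stands. The module is installed in compiled form; this text tells all that it offers.
- The arm moves only by the shell command python3 -m crank 'ROWS'. ROWS is JSON, a list of rows, each a list of 7 numbers: the turn, a rotation vector about the tool's x, y, z in rad, then the shift along the tool's x, y, z in cm, then the opening, from 0 (shut) to 1 (fully open). In form: [[ax, ay, az, x, y, z, hand], ...]. A call has 1 to 8 rows; each row shifts and turns the commanded pose from where the row before left it, along the tool's axes as they then stand; what a row does not reach is not made up. A row lasts 1/12 s, in which the tool goes at most 41.7 mm and 7.16 degrees, less where a joint would pass 70% of its speed; a pose out of reach is approached as far as the arm can. A call with a gripper value outside its range is refused whole. The fingers move at their own pace and stop on an object; the grip force is fixed at half the most. Time passes only in rows, so rows that do not move let the fingers close. It gives the time, the measured TCP pose, the force, the opening and the grip force at its end, in the units of the state.
- env.get_obs(): the state, without advancing time (a new reading comes with each control period).
- env.grab_frame(name): name is "side" or "top" or "wrist"; returns the picture (384x512x3 uint8, red, green, blue); there is no depth.
- env.camera_model(name): a dict with "vertical_fov" (degrees; the focal length in pixels is half the picture's height over the tangent of half this angle, whatever the lens; pixels are square), "cx", "cy" (the principal point, pixels), "position" and "rotation" of the camera in the world. Camera axes: x right, y down, z forward; pixel columns grow to the right and rows downward; lengths in mm; the calibration is good to about 2 mm. The wrist camera is an equidistant fisheye: a pixel r from the principal point sees the ray r / f radians off the axis. A picture is of the moment at which its call begins: read the wrist's pose just before it. camera_model takes no time and is no camera call; for the wrist camera it gives the pose at the moment of the call.
- env.job_done(): hands the job in; it is judged then, once.
The state is a dict: "clock": time; "joints": joint angles; "joint_vel": joint speeds; "joint_torque": joint torques, N m; "tool_pos": TCP position; "orientation": TCP orientation; "contact_force": force on the tool from outside, world axes, zero at the start; "torque": the same for the moment, N m; "grip_width": opening from 0.0 (shut) to 1.0 (fully open); "finger_force": force on a finger pad.
Only numpy, scipy, OpenCV 4.12 (cv2) and the standard library are available. Lean on these libraries where they do the work, as an engineer would, in place of code of your own. Each camera call takes 0.05 s, during which the arm holds its last target. There are 200 camera calls.

## Working session

There is one attempt and no reset: what is moved stays moved. The work goes in short steps, Python scripts to look and compute and a shell command to move; the robot and the scene stay as the last step left them, time stands still between calls to the robot, and variables do not carry over. Pictures are saved under pics/ and viewed, at most 10 in all, crops included, and the job is handed in when it is done.

```bash
mkdir -p pics
cat > h.py <<'E'
from cell import env
import numpy as np, cv2
def K(n):
    m=env.camera_model(n); f=192/np.tan(np.radians(m["vertical_fov"])/2); return m,f
def world(n,u,v,z,m=None):
    m0,f=K(n); m=m or m0
    d=np.array([(u-m["cx"])/f,(v-m["cy"])/f,1.])
    if n=="wrist":
        r=np.hypot(d[0],d[1]); d=np.array([d[0]/r*np.sin(r),d[1]/r*np.sin(r),np.cos(r)])
    d=np.array(m["rotation"])@d; p=np.array(m["position"]); return p+d*(z-p[2])/d[2]
def snap(n,fn,crop=None,s=1.5):
    im=env.grab_frame(n)[:,:,::-1]
    if crop: im=im[crop[1]:crop[3],crop[0]:crop[2]]
    cv2.imwrite("pics/"+fn,cv2.resize(im,None,fx=s,fy=s,interpolation=cv2.INTER_CUBIC))
E
python3 - <<'E'
from h import *
np.set_printoptions(precision=3,suppress=True)
for n in("top","side"): snap(n,n+"1.png"); print(K(n))
print(env.get_obs()["orientation"],env.get_obs()["clock"])
E
```

```text
({'vertical_fov': 56.56097089529082, 'cx': 255.7611859032654, 'cy': 194.18767970834273, 'position': array([369.48 , -68.212, 938.02 ]), 'rotation': array([[ 0.021, -0.984,  0.174],
       [-1.   , -0.021,  0.001],
       [ 0.002, -0.174, -0.985]])}, np.float64(356.87383083292104))
({'vertical_fov': 51.20931297499319, 'cx': 259.15091977133295, 'cy': 189.0037100158402, 'position': array([-138.828, -992.621,  598.545]), 'rotation': array([[ 0.815, -0.255,  0.521],
       [-0.579, -0.326,  0.747],
       [-0.021, -0.911, -0.413]])}, np.float64(400.65134844439604))
[[-0.904  0.428 -0.001]
 [ 0.428  0.904 -0.002]
 [ 0.    -0.002 -1.   ]] 0.1
```

View pics/top1.png

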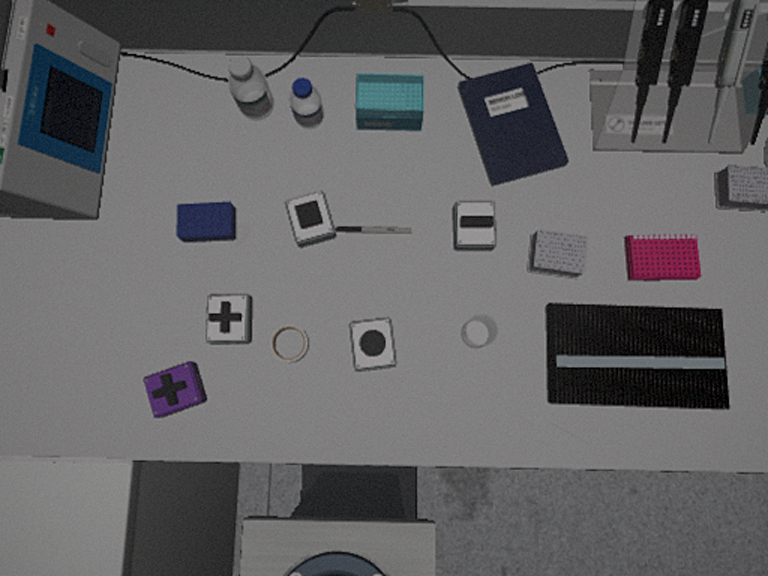

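View pics/side1.png

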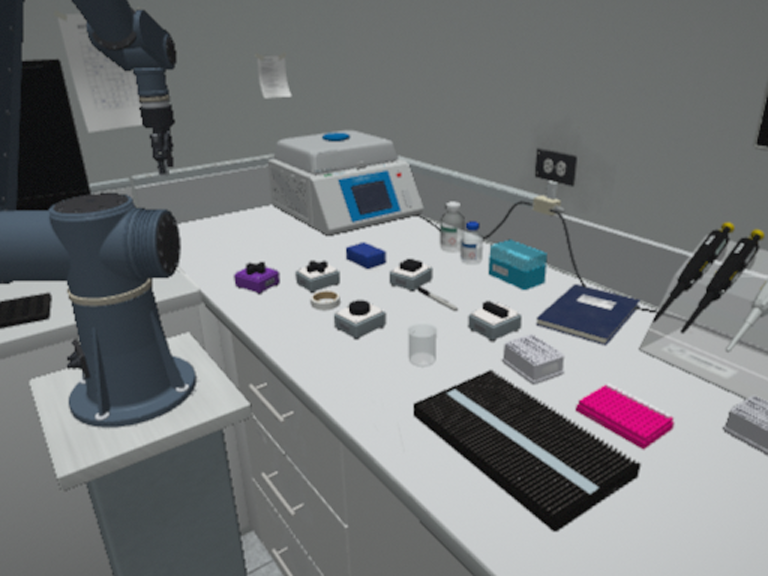

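The top view shows the round key at about (372,343) in the 1.5x picture, the square at (311,215), the bar at (477,222) and the cross at (229,317). The purple look-alike is at (172,389). The side view agrees: round (359,308), square (410,266), bar (495,310).

```bash
python3 - <<'E'
from h import *
np.set_printoptions(precision=2,suppress=True)
o=env.get_obs();R=np.array(o["orientation"]);p=np.array(o["tool_pos"])
T={"round":((372,343),(359,308)),"square":((311,215),(410,266)),"bar":((477,222),(495,310))}
for k,(t,s) in T.items():
    a=world("top",t[0]/1.5,t[1]/1.5,55);b=world("side",s[0]/1.5,s[1]/1.5,55)
    print(k,a,b,"tool cm",R.T@(a-p)/10); p=a
E
python3 -m crank '[[0,0,0,0,0,0,0],[0,0,0,0,0,0,0]]'
```

```text
round [438.93 -49.66  55.  ] [430.58 -69.27  55.  ] tool cm [-41.82 -48.12  17.62]
square [656.19  60.59  55.  ] [643.73  41.25  55.  ] tool cm [-14.93  19.26  -0.04]
bar [ 649.94 -224.54   55.  ] [ 639.42 -242.28   55.  ] tool cm [-11.63 -26.04   0.05]
clock: 0.27
tool_pos: [267.0, 564.8, 230.9]
orientation: [[-0.904, 0.428, -0.001], [0.428, 0.904, -0.001], [0.0, -0.001, -1.0]]
contact_force: [-0.1, 0.2, 0.6]
grip_width: 0.747
finger_force: 0.0
```

```bash
python3 -m crank '[[0,0,0,-2.6,-3,0,0],[0,0,0,-2.6,-3,0,0],[0,0,0,-2.6,-3,0,0],[0,0,0,-2.6,-3,0,0],[0,0,0,-2.6,-3,0,0],[0,0,0,-2.6,-3,0,0],[0,0,0,-2.6,-3,0,0],[0,0,0,-2.6,-3,0,0]]' >/dev/null;  python3 -m crank '[[0,0,0,-2.6,-3,0,0],[0,0,0,-2.6,-3,0,0],[0,0,0,-2.6,-3,0,0],[0,0,0,-2.6,-3,0,0],[0,0,0,-2.6,-3,0,0],[0,0,0,-2.6,-3,0,0],[0,0,0,-2.6,-3,0,0],[0,0,0,-2.6,-3,0,0]]'; python3 -m crank '[[0,0,0,0,0,2,0],[0,0,0,0,0,2,0],[0,0,0,0,0,2,0],[0,0,0,0,0,0,0],[0,0,0,0,0,0,0]]'
python3 - <<'E'
from h import *
np.save("wm.npy",env.camera_model("wrist"),allow_pickle=True)
snap("wrist","w1.png"); print(K("wrist"))
E
```

```text
clock: 1.6
tool_pos: [438.1, -48.9, 231.5]
orientation: [[-0.904, 0.428, 0.001], [0.428, 0.904, -0.0], [-0.001, 0.0, -1.0]]
contact_force: [1.2, 1.5, 0.8]
grip_width: -0.002
finger_force: 0.0
clock: 2.02
tool_pos: [437.4, -46.7, 170.8]
orientation: [[-0.904, 0.428, -0.002], [0.428, 0.904, 0.001], [0.003, -0.0, -1.0]]
contact_force: [0.8, -0.0, 1.1]
grip_width: -0.001
finger_force: 0.0
({'vertical_fov': 65.70646984690485, 'cx': 256.07444311882773, 'cy': 192.68002485846955, 'position': array([370.71904153, -15.83744333, 313.80912889]), 'rotation': array([[ 4.27912393e-01,  8.64008140e-01,  2.65294021e-01],
       [ 9.03820210e-01, -4.09027398e-01, -1.25720389e-01],
       [-1.10916341e-04,  2.93575410e-01, -9.55935911e-01]])}, np.float64(297.3186396354542))
```

View pics/w1.png

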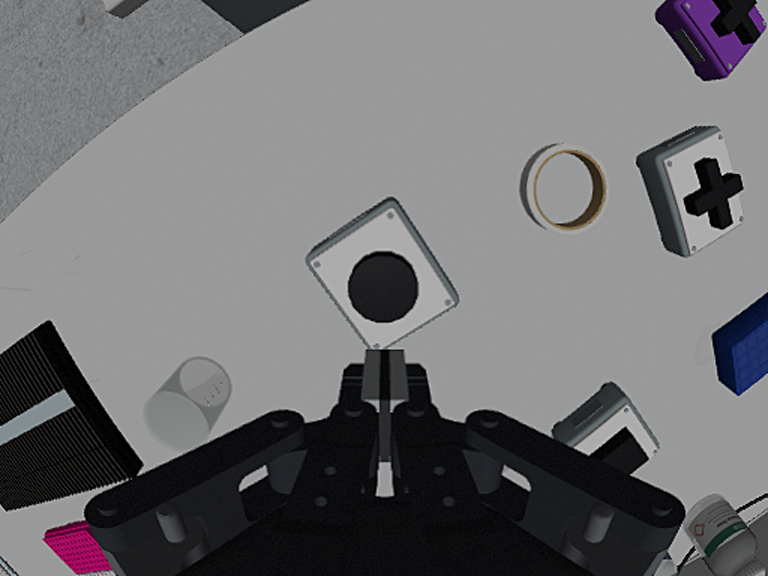

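The wrist view shows the round key's top centred at about (383,287). The shut fingertips are at (384,352).

Run:
```python
from h import *
o=env.get_obs();R=np.array(o["orientation"]);p=np.array(o["tool_pos"])
a=world("wrist",383/1.5,287/1.5,55); print(a,p,R.T@(a-p)/10)
```

```text
[441.09827353 -49.93579203  55.        ] [438.2292619  -46.80467468 171.6388753 ] [-0.39360798 -0.1604503  11.6638738 ]
```

```bash
python3 -m crank '[[0,0,0,-0.4,-0.15,3,0],[0,0,0,0,0,3,0],[0,0,0,0,0,3,0],[0,0,0,0,0,1.3,0],[0,0,0,0,0,0.3,0],[0,0,0,0,0,0,0],[0,0,0,0,0,0,0]]'; python3 -m crank '[[0,0,0,0,0,0.2,0],[0,0,0,0,0,0.2,0],[0,0,0,0,0,0.2,0],[0,0,0,0,0,0.2,0],[0,0,0,0,0,0.2,0],[0,0,0,0,0,0,0],[0,0,0,0,0,0,0]]'
```

```text
clock: 2.65
tool_pos: [442.2, -50.1, 66.5]
orientation: [[-0.904, 0.427, 0.003], [0.427, 0.904, -0.001], [-0.003, 0.0, -1.0]]
contact_force: [0.4, -0.2, 0.1]
grip_width: -0.0
finger_force: 0.0
clock: 3.23
tool_pos: [440.9, -49.8, 55.2]
orientation: [[-0.904, 0.428, -0.0], [0.428, 0.904, 0.0], [0.0, -0.0, -1.0]]
contact_force: [-0.4, 0.6, -0.2]
grip_width: 0.0
finger_force: 0.0
```

```bash
python3 -m crank '[[0,0,0,0,0,0.1,0],[0,0,0,0,0,0.1,0],[0,0,0,0,0,0.1,0],[0,0,0,0,0,0.1,0],[0,0,0,0,0,0,0]]'; python3 -m crank '[[0,0,0,0,0,0.1,0],[0,0,0,0,0,0.1,0],[0,0,0,0,0,0.1,0],[0,0,0,0,0,0.1,0],[0,0,0,0,0,0,0]]';python3 -m crank '[[0,0,0,0,0,0.1,0],[0,0,0,0,0,0.1,0],[0,0,0,0,0,0,0],[0,0,0,0,0,0,0]]'
```

```text
clock: 3.65
tool_pos: [441.0, -49.9, 51.3]
orientation: [[-0.904, 0.428, 0.0], [0.428, 0.904, -0.0], [-0.0, -0.0, -1.0]]
contact_force: [0.0, -0.6, 4.0]
grip_width: -0.002
finger_force: 1.8
clock: 4.07
tool_pos: [441.0, -49.9, 47.1]
orientation: [[-0.904, 0.428, -0.0], [0.428, 0.904, 0.0], [0.0, 0.0, -1.0]]
contact_force: [-1.5, 1.0, 3.8]
grip_width: 0.001
finger_force: 1.8
clock: 4.4
tool_pos: [441.0, -49.9, 45.3]
orientation: [[-0.904, 0.428, -0.0], [0.428, 0.904, 0.0], [0.0, -0.0, -1.0]]
contact_force: [0.4, -0.3, 3.4]
grip_width: 0.001
finger_force: 2.1
```

Contact is clean at about 4 N. I'll keep going in small steps until the force rises past the stop.

```bash
python3 -m crank '[[0,0,0,0,0,0.1,0],[0,0,0,0,0,0.05,0],[0,0,0,0,0,0,0],[0,0,0,0,0,0,0]]'; python3 -m crank '[[0,0,0,0,0,0.1,0],[0,0,0,0,0,0,0],[0,0,0,0,0,0,0]]'
```

```text
clock: 4.73
tool_pos: [441.0, -49.9, 44.0]
orientation: [[-0.904, 0.428, 0.0], [0.428, 0.904, -0.0], [-0.0, 0.0, -1.0]]
contact_force: [-1.3, -0.8, 7.4]
grip_width: -0.002
finger_force: 3.6
clock: 4.98
tool_pos: [441.0, -49.9, 43.2]
orientation: [[-0.904, 0.428, 0.0], [0.428, 0.904, -0.0], [-0.0, -0.0, -1.0]]
contact_force: [-1.0, -0.1, 9.0]
grip_width: 0.002
finger_force: 4.6
```

Key bottomed (43.2 mm at 9 N, which matches the stop plus cushion). Next I'll lift, go to the square and check with the wrist camera.

```bash
python3 -m crank '[[0,0,0,0,0,-0.8,0],[0,0,0,0,0,-2.5,0],[0,0,0,0,0,-3.5,0],[0,0,0,0,0,-4,0]]'>/dev/null; python3 -m crank '[[0,0,0,-2.45,3.2,0,0],[0,0,0,-2.45,3.2,0,0],[0,0,0,-2.45,3.2,0,0],[0,0,0,-2.45,3.2,0,0],[0,0,0,-2.45,3.2,0,0],[0,0,0,-2.45,3.2,0,0],[0,0,0,0,0,0,0],[0,0,0,0,0,0,0]]'
python3 - <<'E'
from h import *
np.save("wm.npy",env.camera_model("wrist"),allow_pickle=True)
snap("wrist","w2.png")
E
```

```text
clock: 5.98
tool_pos: [657.2, 62.1, 149.9]
orientation: [[-0.905, 0.426, 0.0], [0.426, 0.905, -0.0], [-0.0, 0.0, -1.0]]
contact_force: [-0.2, 0.6, 0.1]
grip_width: -0.001
finger_force: 0.0
```

View pics/w2.png

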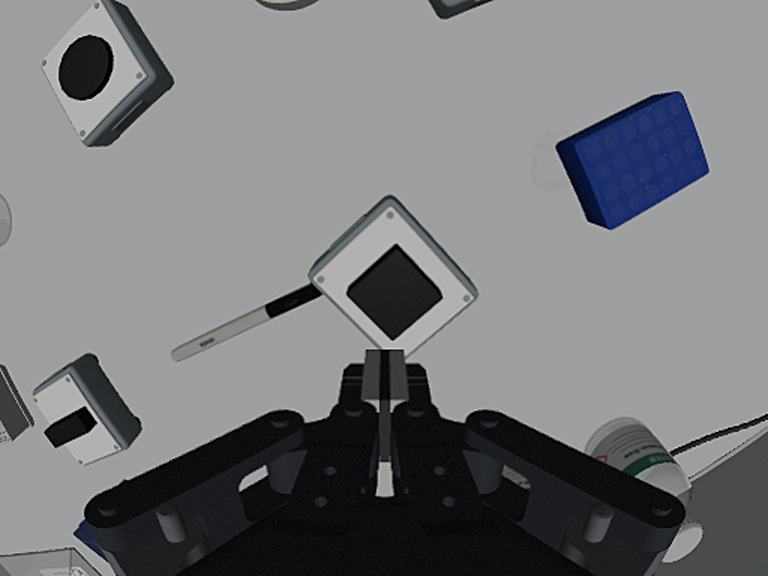

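The wrist view shows the square key's top centred at about (395,292), the bar key at (71,425) and the round key now low in its housing.

Run:
```python
from h import *
o=env.get_obs();R=np.array(o["orientation"]);p=np.array(o["tool_pos"]);m=np.load("wm.npy",allow_pickle=True).item()
for u,v in((395,292),(71,424)):
    a=world("wrist",u/1.5,v/1.5,55,m); print(a,p,R.T@(a-p)/10)
```

```text
[659.6391016   66.57874797  55.        ] [655.29488363  61.37749195 149.72920005] [-0.19105156  0.66553876  9.4718543 ]
[ 651.02395032 -209.45880097   55.        ] [655.29488363  61.37749195 149.72920005] [-11.18471639 -24.66919662   9.47493827]
```

```bash
python3 -m crank '[[0,0,0,-0.15,0.3,3,0],[0,0,0,0,0,3,0],[0,0,0,0,0,2,0],[0,0,0,0,0,0.6,0],[0,0,0,0,0,0.4,0],[0,0,0,0,0,0,0],[0,0,0,0,0,0,0]]'; python3 -m crank '[[0,0,0,0,0,0.2,0],[0,0,0,0,0,0.2,0],[0,0,0,0,0,0.1,0],[0,0,0,0,0,0.1,0],[0,0,0,0,0,0.1,0],[0,0,0,0,0,0.1,0],[0,0,0,0,0,0,0]]'
```

```text
clock: 6.62
tool_pos: [659.2, 62.5, 62.1]
orientation: [[-0.904, 0.428, 0.002], [0.428, 0.904, -0.0], [-0.002, 0.001, -1.0]]
contact_force: [0.2, -0.6, 0.0]
grip_width: 0.003
finger_force: 0.0
clock: 7.2
tool_pos: [658.8, 63.0, 53.2]
orientation: [[-0.904, 0.428, 0.0], [0.428, 0.904, -0.0], [-0.0, 0.0, -1.0]]
contact_force: [-0.4, 0.3, 4.5]
grip_width: -0.004
finger_force: 1.7
```

```bash
python3 -m crank '[[0,0,0,0,0,0.1,0],[0,0,0,0,0,0.1,0],[0,0,0,0,0,0.1,0],[0,0,0,0,0,0.1,0],[0,0,0,0,0,0.1,0],[0,0,0,0,0,0.1,0],[0,0,0,0,0,0,0]]'; python3 -m crank '[[0,0,0,0,0,0.1,0],[0,0,0,0,0,0.1,0],[0,0,0,0,0,0.1,0],[0,0,0,0,0,0,0],[0,0,0,0,0,0,0]]';python3 -m crank '[[0,0,0,0,0,0.1,0],[0,0,0,0,0,0,0],[0,0,0,0,0,0,0]]'
```

```text
clock: 7.78
tool_pos: [658.8, 62.9, 46.6]
orientation: [[-0.904, 0.428, 0.0], [0.428, 0.904, 0.0], [-0.0, 0.0, -1.0]]
contact_force: [-0.4, -0.3, 2.9]
grip_width: -0.001
finger_force: 1.8
clock: 8.2
tool_pos: [658.8, 62.9, 44.3]
orientation: [[-0.904, 0.428, 0.0], [0.428, 0.904, -0.0], [-0.0, 0.0, -1.0]]
contact_force: [-0.8, 0.6, 7.4]
grip_width: 0.0
finger_force: 3.4
clock: 8.45
tool_pos: [658.8, 62.9, 43.7]
orientation: [[-0.904, 0.427, 0.001], [0.427, 0.904, -0.0], [-0.001, 0.0, -1.0]]
contact_force: [-1.9, 0.7, 8.6]
grip_width: -0.005
finger_force: 4.1
```

Square bottomed too. Next the bar.

```bash
python3 -m crank '[[0,0,0,0,0,-0.8,0],[0,0,0,0,0,-2.5,0],[0,0,0,0,0,-3.5,0],[0,0,0,0,0,-4,0]]'>/dev/null; python3 -m crank '[[0,0,0,-1.43,-3.29,0,0],[0,0,0,-1.43,-3.29,0,0],[0,0,0,-1.43,-3.29,0,0],[0,0,0,-1.43,-3.29,0,0],[0,0,0,-1.43,-3.29,0,0],[0,0,0,-1.43,-3.29,0,0],[0,0,0,-1.43,-3.29,0,0],[0,0,0,-1.43,-3.29,0,0]]'>/dev/null; python3 -m crank '[[0,0,0,0,0,0,0],[0,0,0,0,0,0,0],[0,0,0,0,0,0,0],[0,0,0,0,0,0,0]]'
python3 - <<'E'
from h import *
np.save("wm.npy",env.camera_model("wrist"),allow_pickle=True)
snap("wrist","w3.png")
E
```

```text
clock: 9.78
tool_pos: [649.0, -222.3, 150.2]
orientation: [[-0.904, 0.426, -0.002], [0.426, 0.905, 0.001], [0.002, 0.0, -1.0]]
contact_force: [-0.5, 1.1, -0.3]
grip_width: 0.0
finger_force: 0.0
```

View pics/w3.png

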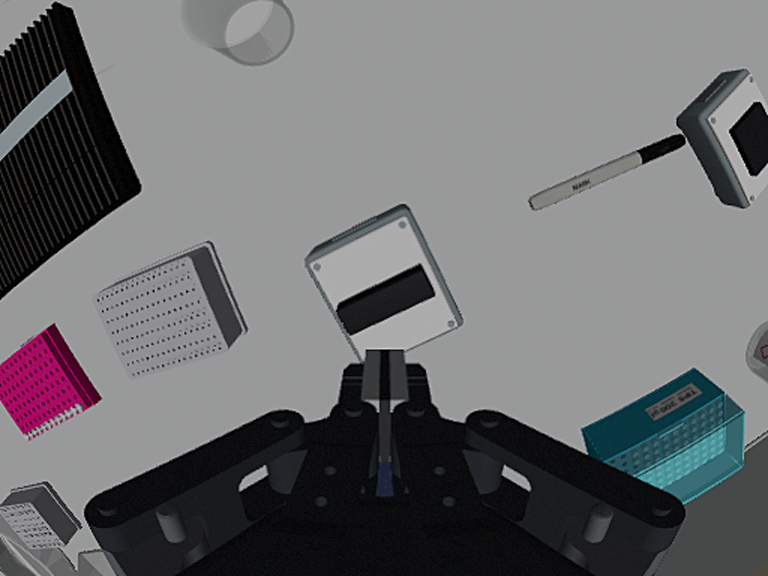

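The bar key's top has corners at about (338,305), (425,265), (435,293) and (347,333), so its centre is at about (387,299).

Run:
```python
from h import *
o=env.get_obs();R=np.array(o["orientation"]);p=np.array(o["tool_pos"]);m=np.load("wm.npy",allow_pickle=True).item()
a=world("wrist",387/1.5,299/1.5,55,m); print(a,p,R.T@(a-p)/10)
```

```text
[ 653.23119892 -223.4098603    55.        ] [ 649.25387726 -221.99051706  150.41832831] [-0.43467777  0.037482    9.5412033 ]
```

```bash
python3 -m crank '[[0,0,0,-0.3,-0.05,3,0],[0,0,0,0,0,3,0],[0,0,0,0,0,2,0],[0,0,0,0,0,0.6,0],[0,0,0,0,0,0.4,0],[0,0,0,0,0,0,0],[0,0,0,0,0,0,0]]'; python3 -m crank '[[0,0,0,0,0,0.2,0],[0,0,0,0,0,0.2,0],[0,0,0,0,0,0.1,0],[0,0,0,0,0,0.1,0],[0,0,0,0,0,0.1,0],[0,0,0,0,0,0.1,0],[0,0,0,0,0,0,0]]'
```

```text
clock: 10.42
tool_pos: [653.1, -225.5, 62.2]
orientation: [[-0.904, 0.427, 0.002], [0.427, 0.904, -0.001], [-0.002, -0.0, -1.0]]
contact_force: [0.2, 0.3, 0.6]
grip_width: 0.005
finger_force: 0.0
clock: 11.0
tool_pos: [652.1, -225.8, 53.2]
orientation: [[-0.904, 0.428, 0.0], [0.428, 0.904, -0.0], [-0.0, -0.0, -1.0]]
contact_force: [-0.6, -0.6, 3.8]
grip_width: -0.004
finger_force: 1.6
```

```bash
python3 -m crank '[[0,0,0,0,0,0.1,0],[0,0,0,0,0,0.1,0],[0,0,0,0,0,0.1,0],[0,0,0,0,0,0.1,0],[0,0,0,0,0,0.1,0],[0,0,0,0,0,0.1,0],[0,0,0,0,0,0,0]]'; python3 -m crank '[[0,0,0,0,0,0.1,0],[0,0,0,0,0,0.1,0],[0,0,0,0,0,0.1,0],[0,0,0,0,0,0,0],[0,0,0,0,0,0,0]]';python3 -m crank '[[0,0,0,0,0,0.1,0],[0,0,0,0,0,0,0],[0,0,0,0,0,0,0]]'
```

```text
clock: 11.58
tool_pos: [652.1, -225.8, 46.6]
orientation: [[-0.904, 0.428, 0.0], [0.428, 0.904, -0.0], [-0.0, -0.0, -1.0]]
contact_force: [-0.6, 0.4, 3.9]
grip_width: 0.002
finger_force: 1.8
clock: 12.0
tool_pos: [652.1, -225.8, 44.4]
orientation: [[-0.904, 0.428, 0.0], [0.428, 0.904, -0.0], [-0.0, -0.0, -1.0]]
contact_force: [-0.8, 0.7, 7.3]
grip_width: 0.003
finger_force: 3.3
clock: 12.25
tool_pos: [652.1, -225.8, 43.7]
orientation: [[-0.904, 0.427, 0.0], [0.427, 0.904, -0.0], [-0.001, -0.0, -1.0]]
contact_force: [-1.7, 0.8, 9.0]
grip_width: 0.002
finger_force: 4.1
```

All three went to the stop with the force rising past it. I'll lift clear, take one check picture, then hand in.

```bash
python3 -m crank '[[0,0,0,0,0,-0.8,0],[0,0,0,0,0,-2.5,0],[0,0,0,0,0,-3.5,0],[0,0,0,0,0,-4,0],[0,0,0,0,0,-4,0],[0,0,0,0,0,0,0],[0,0,0,0,0,0,0],[0,0,0,0,0,0,0]]'
python3 -c "
from h import *
snap('side','s2.png',(140,140,380,260),3)"
```

```text
clock: 12.92
tool_pos: [651.3, -225.1, 190.2]
orientation: [[-0.904, 0.428, -0.001], [0.428, 0.904, 0.001], [0.002, 0.0, -1.0]]
contact_force: [-1.1, 0.1, -0.2]
grip_width: 0.001
finger_force: 0.0
```

View pics/s2.png

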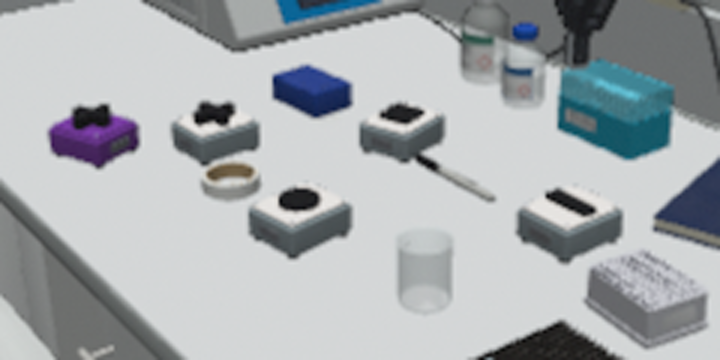

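The round (299,198), square (402,113) and bar (570,202) keys are all low. Both crosses are still out and nothing else has moved.

```bash
python3 -c "
from cell import env
print(env.job_done())"
```

```text
the job is handed in; nothing more can be done
None
```

I pressed the round, square and bar keys in that order, each down to its stop at about 9 N, left both cross keys alone, and handed the job in at about 13 s of the 45 s allowed. The hand-in did not return a verdict.

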